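# Lay a coffee board from the things left on the hob

## Robot

A 6-joint arm with a two-finger parallel gripper is mounted at the origin on a cart in front of the work surface, level with it; the furniture and walls round the work are solid. World frame = base frame: x ahead of the robot, y to its left, z up, the work surface at z = 0. Lengths are in mm, angles in rad, forces in N, time in s.
With the tool pointing down it reaches from about 300 to 775 mm from the base axis. Payload 14.6 kg.
Tool frame: the origin (TCP) lies between the finger pads; the fingertips stand manip.tip_reach ahead of it and the grasp point (between the pads) lies 5 mm behind it (manip.tip_reach is the distance from the TCP to the fingertips, in mm); z points along the fingers, y is the line along which they close (so a half turn about z gives the same grasp; the last joint's range is limited). The gripper opens to 94 mm and grips with 3 to 60 N. Pads are 16 mm wide; open, the fingers measure 119 mm over their backs; the gripper's body (75 mm by 177 mm) begins 78 mm behind the grasp point.
Start: joints at [-1.415, 0.3, 1.521, -0, 1.321, -0.067], TCP at [121.522, -536.397, 219.446] pointing down, gripper open.
Joint ranges: [-3.03, 3.03], [-0.79, 2.21], [0.23, 2.52], [-1.04, 4.18], [0, 3.07], [-2.55, 2.55]. Speed limits (rad/s): [2.22, 2.22, 2.57, 3.14, 3.14, 3.14].

## Interface

Orientations are given as [roll, pitch, yaw] about the fixed x, y, z axes, in that order (R = Rz(yaw) Ry(pitch) Rx(roll)).
In Python, from cell import manip gives the robot as it stands. The module is installed in compiled form; this text tells all that it offers.
- The arm moves only by the shell command python3 -m creep 'ROWS' [FORCE]. ROWS is JSON, a list of rows, each a list of 3 entries, a list of its own where there are three numbers: the opening, from -1 (shut) to 1 (fully open), then the shift along the tool's x, y, z in cm, then the turn about the tool's z in units of 5 degrees (1.0 is 5 degrees). In form: [[grip, [tx, ty, tz], roll], ...]. A call has 1 to 12 rows; each row is the pose to reach, as a shift and turn from the pose commanded when the call began, along the tool's axes at that moment; what a row does not reach only later rows make up. A row lasts 1/10 s, in which the tool goes at most 50 mm and 8.59 degrees, less where a joint would pass 70% of its speed; a pose out of reach is approached as far as the arm can. A call with a gripper value outside its range is refused whole. The fingers move at their own pace and stop on an object; FORCE is the grip in N (left out, the last holds). Time passes only in rows, so rows that repeat a pose let the fingers close. It gives the time, the measured TCP pose, the force, the opening and the grip force at its end, in the units of the state.
- manip.read_state(): the state, without advancing time (a new reading comes with each control period).
- manip.camera(name): name is "side" or "top"; returns the picture (420x560x3 uint8, red, green, blue); there is no depth.
- manip.camera_params(name): a dict with "fovy" (degrees; the focal length in pixels is half the picture's height over the tangent of half this angle, whatever the lens; pixels are square), "cx", "cy" (the principal point, pixels), "origin" and "attitude" of the camera in the world. Camera axes: x right, y down, z forward; pixel columns grow to the right and rows downward; lengths in mm; the calibration is good to about 2 mm. A picture is of the moment at which its call begins. camera_params takes no time and is no camera call.
- manip.sign_off(): hands the job in; it is judged then, once.
The state is a dict: "clock": time; "joints": joint angles; "qd": joint speeds; "effort": joint torques, N m; "eef_pos": TCP position; "eef_rot": TCP orientation; "wrist_force": force on the tool from outside, world axes, zero at the start; "moment": the same for the moment, N m; "finger_gap": finger opening in mm; "finger_force": force on a finger pad.
Only numpy, scipy, OpenCV 4.12 (cv2) and the standard library are available. Lean on these libraries where they do the work, as an engineer would, in place of code of your own. Each camera call takes 0.05 s, during which the arm holds its last target. There are 200 camera calls.

## Task

Lay the slim serving board for one coffee, with the things left on the cold hob: stand the small cup upright in the middle of the board with its handle pointing to the right (away from the board's handle), and lay the teaspoon, not the fork, to the right of the cup, level with it and straight across the board, bowl end away from you. Stack the two coffee pods, upright and squarely one on the other, to the left of the cup, level with it; the stack and the spoon are each 9 cm from the cup, centre to centre along the board. Let go of everything and leave the fork, the kitchen timer, the spice jar and the tub where they are.

Things in the scene. Friction and masses are not known exactly. Their poses are not given: they have to be found in the camera images.
- serving_board: Slim oak serving board, fixed: blade 150 x 270 mm (x, y), 14 mm thick on 6 mm feet, with a short holed handle reaching 65 mm beyond its left (+y) end. Origin: on the worktop under the blade's centre (the middle of the board; handle not counted); top at z = 20 mm. y runs along the board to its handle (the robot's left, give or take 0.2 rad), x across it, away from the robot.
- cup: Small white espresso cup, 49 mm high, 58 mm across at the rim, about 41 mm at the foot; 82 mm long over its loop handle; about 0.1 kg. Origin on the underside, midway along the 82 mm. z up, handle towards its -y; the axis of the round body is 11 mm from the origin in +y. Easily gripped across the body along its x, near the rim.
- cup_foot (a point): Centre of the cup's round foot, on the axis of its body, on the underside (11 mm from the cup's origin in the cup's +y). Axes as the cup's. This is the cup's centre for the layout.
- pod_a: Round coffee pod, brown tapered tub with a flat grey top and a wider rim: 52 mm across the rim, 25 mm high, smaller at the foot; 13 g. It stands on the hob, as do cup and cutlery; the glass is 4.6 mm above the worktop. Origin: centre of the underside, z up. The two pods are alike and either may be the lower.
- pod_b: The other coffee pod, same shape and size as pod_a. Origin: centre of the underside, z up.
- teaspoon: Steel teaspoon on its back on the hob (glass 4.6 mm above the worktop), bowl away from the robot: 132 mm long, bowl 28 mm wide, thin handle, 12 mm high, 20 g. Origin: centre of length and width, on the underside; x along it, to the bowl. For contact one solid convex shape, 22 mm wide at its middle and sloping in above: grip it there across, low, tips almost on the glass.
- fork: Steel fork, 195 x 26 x 16 mm, lying beside the teaspoon on one side or the other. Origin: centre of the underside, x along it. Stays where it is.
- timer: Round mechanical kitchen timer, domed, 63 mm across and 53 mm high, behind the things. Origin: centre of the underside. Stays where it is.
- spice_jar: Glass spice jar with a round cap, 45 mm across and 106 mm high, standing behind the cutlery. Origin: centre of the underside. Stays where it is.
- tub: Round lidded tub, 72 mm across and 71 mm high, behind the serving board. Origin: centre of the underside. Stays where it is.

How it is judged:
By the outcome, as a careful person would: the job done as asked, in the order asked, and still so for the second after the job is handed in, with the robot touching nothing.
It also fails if it takes over 96 s, if anything falls off the work surface, if the arm or the gripper's body presses on something with over 40 N, if the wrist force passes 120 N, or if a joint passes its speed limit or range.

## Working session

There is one attempt and no reset: what is moved stays moved. The work goes in short steps, Python scripts to look and compute and a shell command to move; the robot and the scene stay as the last step left them, time stands still between calls to the robot, and variables do not carry over. Pictures are saved under pics/ and viewed, at most 14 in all, crops included, and the job is handed in when it is done.

```bash
mkdir -p pics; ls
python3 - <<'E'
from cell import manip
import cv2
for n in("top","side"):
    cv2.imwrite(f"pics/{n}0.png",manip.camera(n)[:,:,::-1]); print(n,manip.camera_params(n))
print(manip.tip_reach, manip.read_state())
E
```

```text
pics
top {'fovy': 53.07265756164969, 'cx': 282.7948140109128, 'cy': 203.40997409779249, 'origin': array([ 495.83738961, -187.50883822,  987.1669104 ]), 'attitude': array([-3.05480963,  0.01099395, -1.58087659])}
side {'fovy': 54.18485827764295, 'cx': 273.9478417432745, 'cy': 208.07670796790677, 'origin': array([ 225.01821361, -937.72558981,  372.22316078]), 'attitude': array([-1.95515042, -0.00942215, -0.46212841])}
14.0 {'clock': 0.1, 'joints': array([-1.41458651e+00,  3.00409851e-01,  1.52151616e+00, -1.51632015e-06,
        1.32071474e+00, -6.66290936e-02]), 'qd': array([-0.00069443, -0.00262749, -0.00203989, -0.00050151,  0.0008129 ,
       -0.00028115]), 'effort': array([ 4.27232399e-04, -5.32646406e+01, -3.53284156e+01,  7.09057529e-02,
        2.35340249e-02, -6.88115301e-05]), 'eef_pos': array([ 121.49577439, -536.18295825,  218.94738707]), 'eef_rot': array([-3.14054679e+00, -6.83164113e-05,  2.22839249e-01]), 'wrist_force': array([-0.29211934,  0.45526051,  0.54764252]), 'moment': array([ 0.01854587, -0.03421058, -0.00895298]), 'finger_force': 0.0, 'finger_gap': 93.95333899588356}
```

View pics/top0.png

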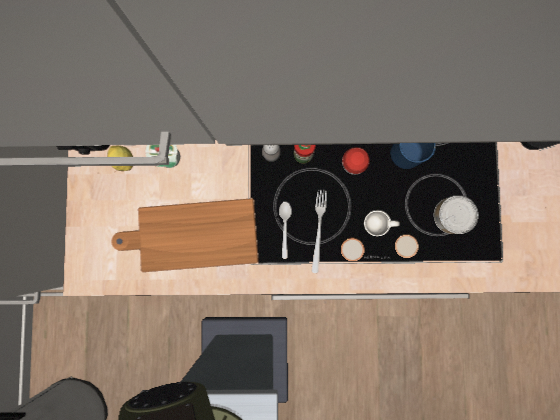

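View pics/side0.png

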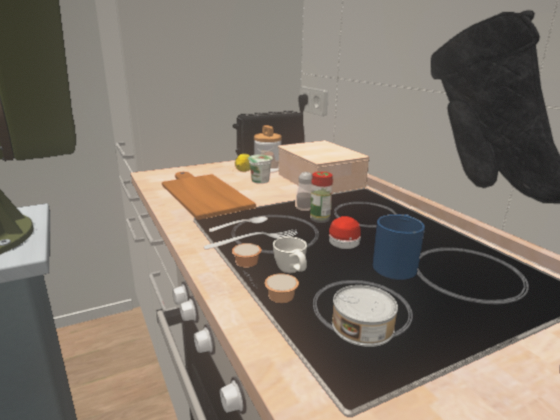

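The top view shows the board blade spanning about (140–257, 199–271), with its handle at left (120,240). The spoon is at (285,228) and the fork at (319,230). The cup is at (377,222) with its handle to the right, and the pods are at (353,249) and (406,246).

```bash
cat > h.py <<'E'
from cell import manip
import numpy as np, cv2
from scipy.spatial.transform import Rotation as Ro
def cam(n):
    p=manip.camera_params(n); f=210/np.tan(np.radians(p['fovy'])/2)
    return p,f,Ro.from_euler('xyz',p['attitude']).as_matrix()
def ray(n,uv,z):
    p,f,R=cam(n); uv=np.atleast_2d(np.asarray(uv,float))
    d=np.c_[(uv[:,0]-p['cx'])/f,(uv[:,1]-p['cy'])/f,np.ones(len(uv))]@R.T
    return p['origin'][:2]+d[:,:2]*((z-p['origin'][2])/d[:,2])[:,None]
def proj(n,P):
    p,f,R=cam(n); c=(np.atleast_2d(P)-p['origin'])@R
    return np.c_[f*c[:,0]/c[:,2]+p['cx'],f*c[:,1]/c[:,2]+p['cy']]
def pic(n,name):
    im=manip.camera(n); cv2.imwrite(f'pics/{name}.png',im[:,:,::-1]); return im
def crop(im,x0,y0,x1,y1,s,name):
    cv2.imwrite(f'pics/{name}.png',cv2.resize(im[y0:y1,x0:x1,::-1],None,fx=s,fy=s,interpolation=cv2.INTER_CUBIC))
E
python3 - <<'E'
from h import *
im=cv2.imread('pics/top0.png')[:,:,::-1]; crop(im,260,185,430,275,4,'c0')
hsv=cv2.cvtColor(np.ascontiguousarray(im),cv2.COLOR_RGB2HSV)
m=(im.max(2)>75).astype(np.uint8); m[:,:261]=0;m[:,432:]=0;m[:188]=0;m[275:]=0
n,l,s,c=cv2.connectedComponentsWithStats(m)
for i in range(1,n):
    if s[i,4]>60:print(i,s[i],c[i],cv2.minAreaRect(np.argwhere(l==i)[:,::-1].astype(np.float32)))
# board edges: wood brown
b=im[235,130:265].tolist(); print(im[235,135:145].tolist(),im[235,252:262].tolist(),im[194:204,200].tolist(),im[262:274,200].tolist())
E
```

```text
4 [ 261  190  171   85 3181] [344.39390129 258.70166614] ((346.0, 232.0), (84.0, 170.0), 90.0)
17 [279 202  13  57 370] [284.67837838 225.35405405] ((285.0, 230.0), (56.0, 12.0), 90.0)
24 [364 210  36  27 620] [378.44193548 222.78064516] ((379.2499694824219, 224.25), (31.851852416992188, 26.620708465576172), 35.53767776489258)
39 [395 235  24  23 445] [406.32359551 245.95730337] ((406.5, 246.0), (22.0, 23.0), 90.0)
[[169, 114, 74], [168, 113, 74], [166, 111, 70], [169, 115, 75], [169, 114, 73], [180, 122, 79], [184, 125, 83], [182, 125, 81], [181, 122, 79], [181, 121, 78]] [[185, 126, 83], [185, 126, 83], [176, 120, 79], [136, 92, 59], [67, 47, 31], [21, 19, 18], [20, 18, 20], [23, 23, 20], [18, 20, 18], [18, 19, 17]] [[236, 215, 198], [237, 218, 203], [238, 218, 202], [237, 218, 202], [237, 216, 198], [235, 213, 190], [234, 208, 185], [229, 201, 180], [148, 119, 100], [162, 108, 70]] [[173, 118, 76], [174, 119, 77], [173, 118, 76], [177, 121, 78], [173, 118, 79], [174, 131, 102], [230, 201, 176], [230, 200, 177], [231, 201, 177], [230, 200, 177], [230, 202, 179], [230, 202, 177]]
```

View pics/c0.png

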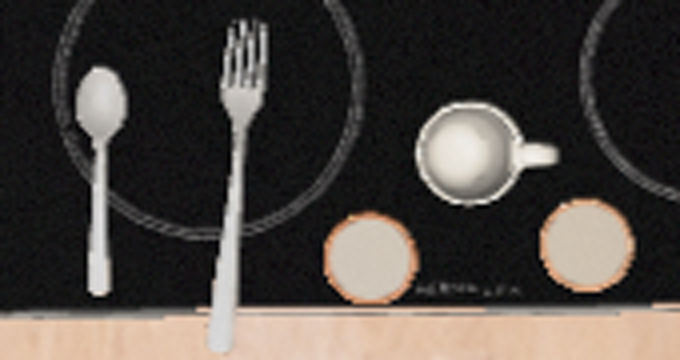

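The crop (4×, offset 260,185) shows the cup rim at about (377,223) with its handle to the right at (398,223). The pods are at (352,249) and (406,246). The spoon runs from (284.6,201) to (284.1,258), and the fork is about 34 px to its right.

```bash
cat >> h.py <<'E'
def cr(x,y): return ((x+.5)/4-.5+260,(y+.5)/4-.5+185)
def board(im,show=True):
    i=im.astype(int); m=((i[...,0]-i[...,2]>68)&(i[...,0]<215)&(i[...,0]>110)).astype(np.uint8); m[:,:110]=0;m[:,262:]=0;m[:190]=0;m[285:]=0
    m=cv2.morphologyEx(m,cv2.MORPH_CLOSE,np.ones((5,5))); m=cv2.morphologyEx(m,cv2.MORPH_OPEN,np.ones((31,31)))
    c=max(cv2.findContours(m,0,1)[0],key=cv2.contourArea)[:,0].astype(float)
    return cv2.minAreaRect(ray('top',c,20).astype(np.float32)),c
E
python3 - <<'E'
from h import *
im=np.ascontiguousarray(cv2.imread('pics/top0.png')[:,:,::-1])
r,c=board(im); print('board',r, cv2.boxPoints(r))
for a,b,t in [((469,153),53.6,'cup'),((416,153),53.6,'cupL'),((523,153),53.6,'cupR'),((556,155),40,'hand'),((370,258),29.6,'podL'),((324,258),29.6,''),((417,258),29.6,''),((587,245),29.6,'podR'),((540,245),29.6,''),((635,245),29.6,''),((101,66),8,'sp tip'),((98,296),8,'sp tail'),((75,102),10,'bL'),((127,102),10,'bR'),((222,350),8,'forktail'),((245,20),8,'forktip'),((233,200),12,'forkmid')]:
    print(t,ray('top',cr(*a),b).round(1))
print(ray('top',(163,156),71),ray('top',(305,150),106),ray('top',(356,160),53), ray('top',(458,215),60))
E
```

```text
board ((509.847900390625, 21.153793334960938), (148.23023986816406, 268.0338439941406), 3.9545929431915283) [[ 426.66666  149.7402 ]
 [ 445.15186 -117.65545]
 [ 593.0292  -107.43262]
 [ 574.54395  159.96304]]
cup [[ 531.6 -385.9]]
cupL [[ 531.9 -356.7]]
cupR [[ 531.3 -415.7]]
hand [[ 530.5 -437.5]]
podL [[ 473.8 -333.5]]
 [[ 474.1 -307.5]]
 [[ 473.5 -360. ]]
podR [[ 479.9 -456. ]]
 [[ 480.2 -429.5]]
 [[ 479.6 -483. ]]
sp tip [[ 586.4 -182.5]]
sp tail [[ 453.  -179.4]]
bL [[ 565.4 -167.2]]
bR [[ 565.  -197.4]]
forktail [[ 421.5 -250.4]]
forktip [[ 612.6 -267.1]]
forkmid [[ 507.5 -258. ]]
[[684.01381663  86.12354254]] [[ 686.03328806 -226.94411037]] [[ 673.25457997 -343.44878265]] [[ 546.7875215  -562.94776812]]
```

The board centre is at (509.8, 21.2) with yaw +0.069. Its fitted size is 148×268 plus one pixel, which matches the drawing. I'll go to the cup first.

```bash
cat >> h.py <<'E'
def plan(x,y,z,yaw):
    s=manip.read_state(); R=Ro.from_euler('xyz',s['eef_rot']).as_matrix()
    y0=np.arctan2(R[1,0],R[0,0])
    R=np.array([[np.cos(y0),np.sin(y0),0],[np.sin(y0),-np.cos(y0),0],[0,0,-1]])
    print('t=%.1f'%s['clock'],'pos',s['eef_pos'].round(1),'yaw %.4f'%y0,'gap %.1f F %.1f'%(s['finger_gap'],s['finger_force']))
    print('shift cm',(R.T@(np.array([x,y,z])-s['eef_pos'])/10).round(2),'turn',round(-np.degrees((yaw-y0+np.pi)%(2*np.pi)-np.pi)/5,2))
E
python3 -c "
from h import *
plan(531.6,-385.9,110,1.551)"
```

```text
t=0.1 pos [ 121.5 -536.2  218.9] yaw 0.2228 gap 94.0 F 0.0
shift cm [43.32 -5.59 10.89] turn -15.22
```

```bash
python3 -m creep '[[0.6,[4,-0.5,0],-1.5],[0.6,[8,-1,0],-3],[0.6,[12,-1.6,0],-4.5],[0.6,[16,-2,1],-6],[0.6,[20,-2.6,2],-7.5],[0.6,[24,-3.1,3],-9],[0.6,[28,-3.6,4],-10.5],[0.6,[32,-4.1,5],-12],[0.6,[36,-4.7,6],-13.5],[0.6,[40,-5.2,6.5],-15.2],[0.6,[43.3,-5.6,7],-15.2],[0.6,[43.3,-5.6,7],-15.2]]' 15; python3 -m creep '[[0.6,[0,0,0],0],[0.6,[0,0,0],0]]'; python3 -c "
from h import *
plan(531.6,-385.9,38,1.551)"
```

```text
clock: 1.3
eef_pos: [534.0, -383.7, 147.7]
eef_rot: [-3.14, -0.002, 1.553]
wrist_force: [-0.7, -0.1, 0.0]
finger_gap: 75.5
finger_force: 0.0
clock: 1.5
eef_pos: [530.7, -386.6, 149.5]
eef_rot: [-3.141, -0.0, 1.548]
wrist_force: [0.6, -0.4, -0.1]
finger_gap: 75.3
finger_force: 0.0
t=1.5 pos [ 530.7 -386.6  149.5] yaw 1.5483 gap 75.3 F 0.0
shift cm [ 0.07  0.09 11.15] turn -0.03
```

```bash
python3 -m creep '[[0.6,[0.05,0.1,3],0],[0.6,[0.05,0.1,6],0],[0.6,[0.05,0.1,9],0],[0.6,[0.05,0.1,11.1],0],[0.6,[0.05,0.1,11.1],0],[0.6,[0.05,0.1,11.1],0],[0.1,[0.05,0.1,11.1],0],[0.1,[0.05,0.1,11.1],0],[-0.2,[0.05,0.1,11.1],0],[-0.2,[0.05,0.1,11.1],0],[-0.2,[0.05,0.1,11.1],0],[-0.2,[0.05,0.1,11.1],0]]' 15; python3 -c "
from h import *
plan(531.6,-385.9,140,1.551)
im=pic('side','s1');crop(im,200,180,420,320,3,'s1c')"
```

```text
clock: 2.7
eef_pos: [532.8, -386.0, 39.5]
eef_rot: [3.14, 0.001, 1.549]
wrist_force: [-0.5, 0.6, 5.4]
finger_gap: 56.1
finger_force: 15.0
t=2.7 pos [ 532.8 -386.    39.5] yaw 1.5493 gap 56.1 F 15.0
shift cm [  0.    -0.12 -10.05] turn -0.02
```

View pics/s1c.png

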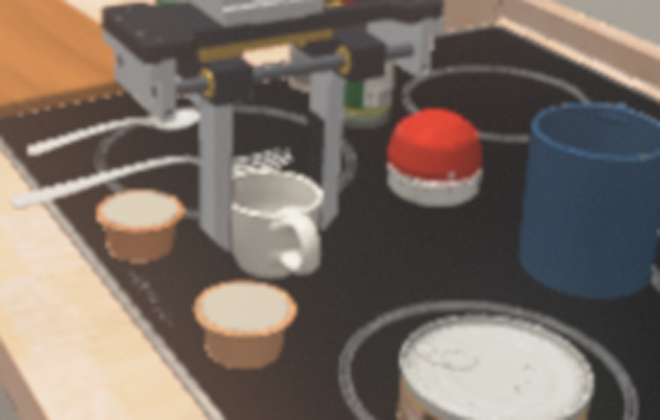

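The side view shows the cup upright between the fingers, held just under the rim. Neither pod has been touched.

```bash
python3 -m creep '[[-0.2,[0,0,-2],0],[-0.2,[0,0,-5],0],[-0.2,[0,0,-8.5],0],[-0.2,[2,0,-11],0],[-0.2,[5,-0.4,-11],0],[-0.2,[9,-0.8,-11],0],[-0.2,[13,-1.2,-11],-0.3],[-0.2,[17,-1.5,-11],-0.5],[-0.2,[21,-2,-11],-0.7],[-0.2,[25,-2.4,-11],-1],[-0.2,[29,-2.6,-11],-1],[-0.2,[33,-2.8,-11],-1]]'; python3 -c "
from h import *
plan(509.8,21.2,80,1.639)"
```

```text
clock: 3.95
eef_pos: [511.1, -53.5, 148.6]
eef_rot: [3.142, 0.0, 1.637]
wrist_force: [-0.3, -0.2, -1.9]
finger_gap: 55.8
finger_force: 15.0
t=4.0 pos [511.1 -53.5 148.6] yaw 1.6365 gap 55.8 F 15.0
shift cm [7.46 0.36 6.86] turn -0.03
```

```bash
python3 -m creep '[[-0.2,[3,0.2,1],0],[-0.2,[6,0.3,3],0],[-0.2,[7.6,0.4,5],0],[-0.2,[7.6,0.4,6.8],0],[-0.2,[7.6,0.4,6.8],0],[-0.2,[7.6,0.4,6.8],0],[-0.2,[7.6,0.4,6.8],0]]'; python3 -c "
from h import *
plan(509.8,21.2,55.7,1.639)
im=pic('side','s2');crop(im,150,120,370,260,3,'s2c')
pic('top','t2')"
```

```text
clock: 4.65
eef_pos: [511.1, 20.6, 81.5]
eef_rot: [3.14, 0.0, 1.636]
wrist_force: [0.0, 0.7, -1.2]
finger_gap: 56.1
finger_force: 15.0
t=4.7 pos [511.1  20.6  81.5] yaw 1.6359 gap 56.1 F 15.0
shift cm [ 0.06 -0.12  2.58] turn -0.04
```

View pics/s2c.png

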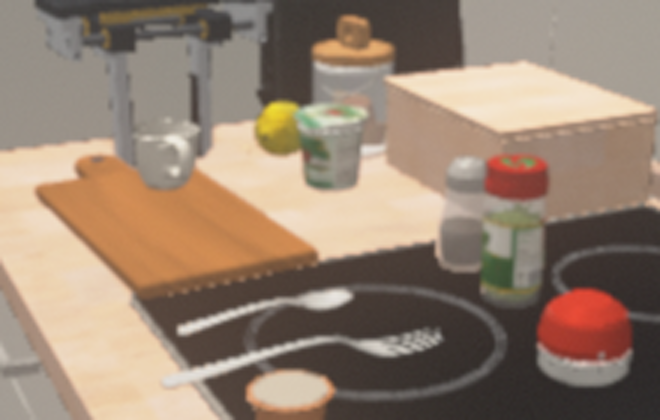

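The cup is held upright above the middle of the board, with its handle to the right. Next I lower it, release and rise.

```bash
python3 -m creep '[[-0.2,[0,-0.1,1],0],[-0.2,[0,-0.1,2],0],[-0.2,[0,-0.1,2.6],0],[-0.2,[0,-0.1,2.6],0],[-0.2,[0,-0.1,2.6],0],[-0.2,[0,-0.1,2.65],0],[0.3,[0,-0.1,2.65],0],[0.6,[0,-0.1,2.65],0],[0.6,[0,-0.1,2.65],0],[0.6,[0,-0.1,2.65],0]]'; python3 -m creep '[[0.6,[0,0,-1],0],[0.6,[0,0,-3],0],[0.6,[0,0,-6],0],[0.6,[0,0,-9],0],[0.6,[-3,0,-10],1],[0.6,[-6,0,-10],3],[0.6,[-10,0,-10],5],[0.6,[-14,0,-10],7],[0.6,[-18,0,-10],9],[0.6,[-20,0,-10],11],[0.6,[-20,0,-10],12]]'; python3 -c "
from h import *
plan(519.7,-181,100,-.023)
im=pic('side','s3')
im=pic('top','t3');crop(im,120,185,300,290,4,'t3c')"
```

```text
clock: 5.75
eef_pos: [509.6, 20.9, 54.0]
eef_rot: [3.141, 0.0, 1.636]
wrist_force: [-0.6, -0.5, 0.5]
finger_gap: 74.9
finger_force: 0.0
clock: 6.85
eef_pos: [522.6, -181.2, 154.6]
eef_rot: [3.141, -0.0, 0.64]
wrist_force: [-0.2, 0.5, -0.3]
finger_gap: 75.2
finger_force: 0.0
t=6.8 pos [ 522.6 -181.2  154.6] yaw 0.6402 gap 75.2 F 0.0
shift cm [-0.22 -0.18  5.46] turn 7.6
```

View pics/t3c.png

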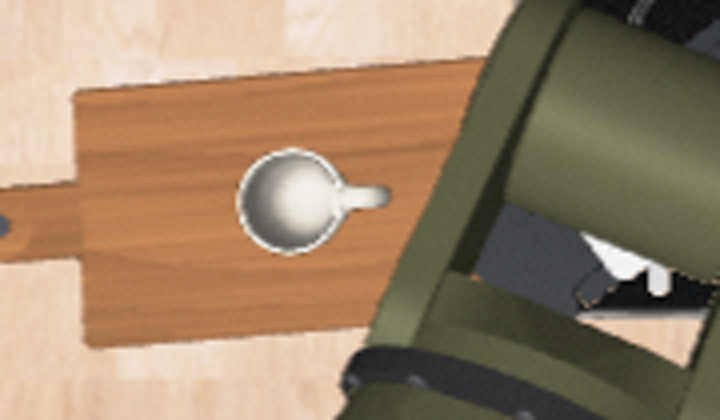

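The cup stands upright on the board. Its rim centre is at crop (292,202) and its handle tip at (390,195), parallel to the board's long edge (slopes −0.071 and −0.079).

```bash
python3 - <<'E'
from h import *
g=lambda x,y:(120+(x+.5)/4-.5,185+(y+.5)/4-.5)
print(ray('top',[g(292,202),g(238,202),g(346,202)],69), ray('top',g(390,195),55))
E
python3 -m creep '[[0,[-0.2,-0.1,0],1.5],[0,[-0.2,-0.1,0],3],[0,[-0.2,-0.1,0],4.5],[0,[-0.2,-0.1,0],6],[0,[-0.2,-0.1,0],7.6],[0,[-0.2,-0.1,2],7.6],[0,[-0.2,-0.1,4],7.6],[0,[-0.2,-0.1,5.5],7.6],[0,[-0.2,-0.1,5.5],7.6],[0,[-0.2,-0.1,5.5],7.6],[0,[-0.2,-0.1,5.5],7.6]]'; python3 -c "
from h import *
plan(519.7,-181,20,-.023)"
```

```text
[[508.51496202  19.2847858 ]
 [508.81653367  48.8299428 ]
 [508.21360309 -10.23953138]] [[512.01949209 -31.93115889]]
clock: 8.05
eef_pos: [521.0, -179.0, 100.2]
eef_rot: [3.141, -0.002, -0.012]
wrist_force: [-0.6, 0.1, -0.4]
finger_gap: 46.9
finger_force: 0.0
t=8.1 pos [ 521.  -179.   100.2] yaw -0.0121 gap 46.9 F 0.0
shift cm [-0.13  0.2   8.02] turn 0.12
```

```bash
python3 -m creep '[[0,[-0.1,0.2,3],0.1],[0,[-0.1,0.2,6],0.1],[0,[-0.1,0.2,7.5],0.1],[0,[-0.1,0.2,7.9],0.1],[0,[-0.1,0.2,7.9],0.1],[0,[-0.1,0.2,7.9],0.1],[0,[-0.1,0.2,7.9],0.1]]' 15; python3 -c "
from h import *
plan(519.7,-181,20,-.023)
im=pic('side','s4');crop(im,180,180,340,290,4,'s4c')"
```

```text
clock: 8.75
eef_pos: [520.1, -181.3, 21.2]
eef_rot: [3.141, -0.002, -0.023]
wrist_force: [0.5, -0.3, 0.1]
finger_gap: 46.7
finger_force: 0.0
t=8.8 pos [ 520.1 -181.3   21.2] yaw -0.0225 gap 46.7 F 0.0
shift cm [-0.04 -0.03  0.12] turn 0.01
```

View pics/s4c.png

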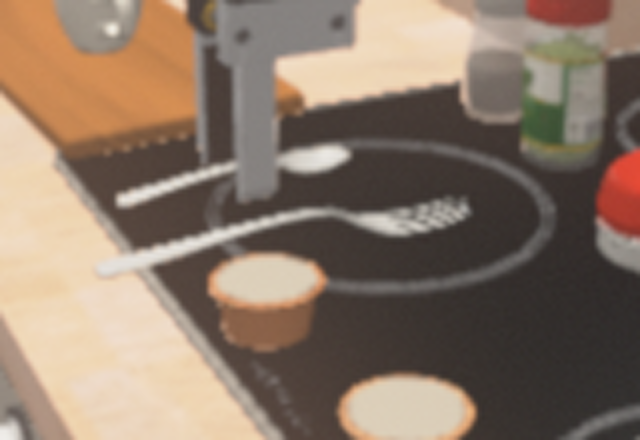

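The fingers straddle the spoon at its middle and the fork is clear. I'll close here, a touch lower, then lift a little.

```bash
python3 -m creep '[[0,[0,0,0.1],0],[0,[0,0,0.1],0],[-0.4,[0,0,0.1],0],[-0.7,[0,0,0.1],0],[-0.9,[0,0,0.1],0],[-0.9,[0,0,0.1],0],[-0.9,[0,0,0.1],0],[-0.9,[0,0,0.1],0],[-0.9,[0,0,-1],0],[-0.9,[0,0,-3],0],[-0.9,[0,0,-6],0],[-0.9,[0,0,-8],0]]' 20; python3 -c "
from h import *
plan(515.3,-69.5,100,.069)
im=pic('side','s5');crop(im,180,140,340,250,4,'s5c')"
```

```text
clock: 10.0
eef_pos: [519.9, -181.2, 102.5]
eef_rot: [3.141, -0.002, -0.023]
wrist_force: [-0.4, -0.6, -1.2]
finger_gap: 21.0
finger_force: 19.9
t=10.0 pos [ 519.9 -181.2  102.5] yaw -0.0227 gap 21.0 F 19.9
shift cm [ -0.71 -11.16   0.25] turn -1.05
```

View pics/s5c.png

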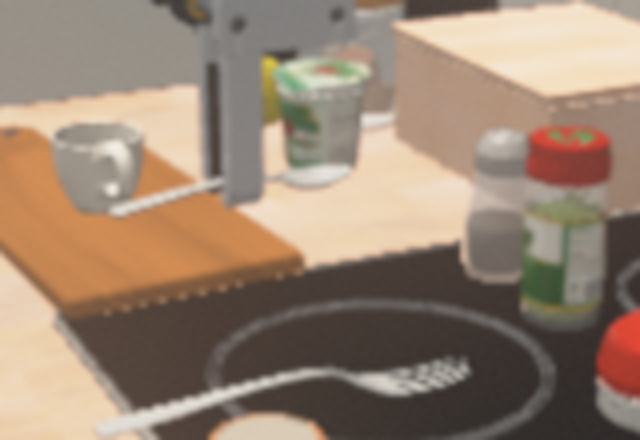

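The spoon is held level and has cleared the hob. Next I carry it to the board.

```bash
python3 -m creep '[[-0.9,[0,-2,0],-0.3],[-0.9,[-0.2,-5,0],-0.6],[-0.9,[-0.4,-8,0],-1],[-0.9,[-0.7,-11.2,0],-1.05],[-0.9,[-0.7,-11.2,0],-1.05],[-0.9,[-0.7,-11.2,2],-1.05],[-0.9,[-0.7,-11.2,4],-1.05],[-0.9,[-0.7,-11.2,5.5],-1.05],[-0.9,[-0.7,-11.2,6],-1.05],[-0.9,[-0.7,-11.2,6],-1.05]]'; python3 -c "
from h import *
plan(515.4,-69.6,35.5,.069)
im=pic('side','s6');crop(im,150,130,310,240,4,'s6c')"
```

```text
clock: 11.05
eef_pos: [514.8, -69.3, 39.7]
eef_rot: [-3.141, 0.001, 0.069]
wrist_force: [0.4, 0.2, 0.5]
finger_gap: 20.3
finger_force: 19.9
t=11.1 pos [514.8 -69.3  39.7] yaw 0.0685 gap 20.3 F 19.9
shift cm [0.05 0.04 0.42] turn -0.01
```

View pics/s6c.png

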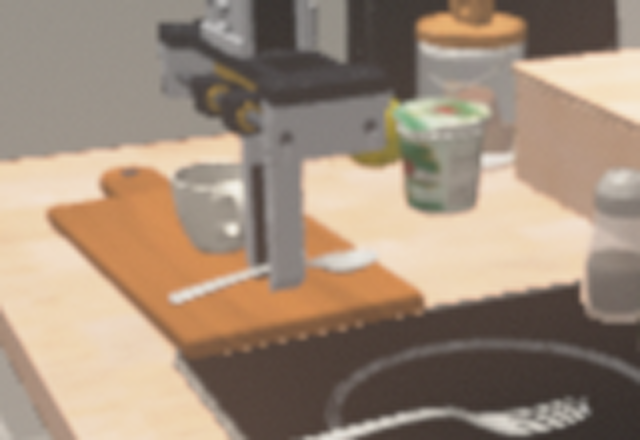

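The spoon hovers 4 mm over the board, clear of the cup's handle. I'll lower it, release and head for the pods.

```bash
python3 -m creep '[[-0.9,[0,0,0.3],0],[-0.9,[0,0,0.45],0],[-0.9,[0,0,0.45],0],[-0.9,[0,0,0.45],0],[-0.3,[0,0,0.45],0],[-0.3,[0,0,0.45],0],[-0.3,[0,0,0.45],0],[-0.3,[0,0,-1],0],[-0.3,[0,0,-4],0],[-0.3,[0,0,-8],0],[-0.3,[0,0,-11],0]]'; python3 -m creep '[[0,[-0.5,3,0],-1.5],[0.5,[-1,7,0],-3],[0.5,[-1.5,11,0],-4.5],[0.5,[-2,15,0],-6],[0.5,[-2.5,19,0],-7.5],[0.5,[-3,23,0],-9],[0.5,[-3.5,26,0],-10.5],[0.5,[-4,26.4,0],-12],[0.5,[-4,26.4,0],-13.5],[0.5,[-4,26.4,0],-15],[0.5,[-4,26.4,0],-16.5],[0.5,[-4,26.4,0],-17.2]]' ; python3 -c "
from h import *
plan(473.8,-333.5,22,1.57)
im=pic('side','s7')
im=pic('top','t7');crop(im,120,185,300,290,4,'t7c')"
```

```text
clock: 12.2
eef_pos: [515.2, -68.9, 152.1]
eef_rot: [3.141, -0.001, 0.069]
wrist_force: [-0.0, 0.1, 0.0]
finger_gap: 33.4
finger_force: 0.0
clock: 13.4
eef_pos: [493.3, -335.1, 149.9]
eef_rot: [-3.141, -0.0, 1.575]
wrist_force: [0.2, 0.9, -0.3]
finger_gap: 70.6
finger_force: 0.0
t=13.4 pos [ 493.3 -335.1  149.9] yaw 1.5749 gap 70.6 F 0.0
shift cm [ 0.16 -1.94 12.79] turn 0.06
```

View pics/t7c.png

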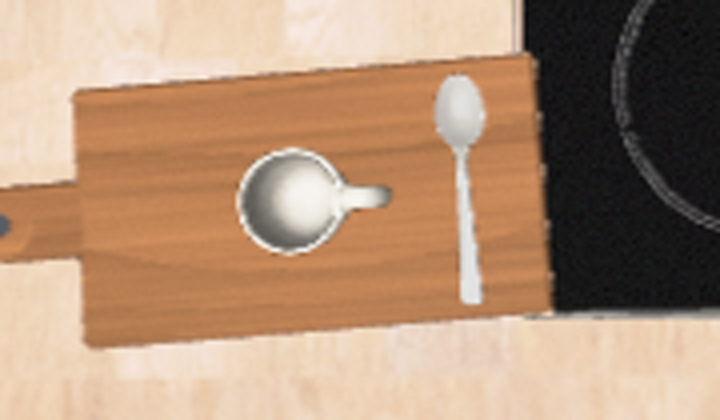

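The top view shows the spoon from crop (459,74) to (471,304), bowl away, straight across the board and level with the cup at (292,202). Next is the left pod.

```bash
python3 - <<'E'
from h import *
g=lambda x,y:(120+(x+.5)/4-.5,185+(y+.5)/4-.5)
a=ray('top',[g(459,74),g(471,304)],23); print(a,a.mean(0),(a[0]-a[1])/135)
E
python3 -m creep '[[0.5,[0.1,-1.0,2],0],[0.5,[0.15,-1.9,5],0],[0.5,[0.15,-1.9,8],0],[0.5,[0.15,-1.9,11],0],[0.5,[0.15,-1.9,12.4],0],[0.5,[0.15,-1.9,12.7],0],[0.5,[0.15,-1.9,12.7],0],[0.5,[0.15,-1.9,12.7],0]]' 6; python3 -c "
from h import *
plan(473.8,-333.5,22,1.57)
im=pic('side','s8');crop(im,190,210,330,310,4,'s8c')"
```

```text
[[581.71990239 -66.1717618 ]
 [450.18839832 -73.00088135]] [515.95415035 -69.58632157] [0.97430744 0.05058607]
clock: 14.3
eef_pos: [474.9, -334.0, 24.4]
eef_rot: [3.14, 0.001, 1.57]
wrist_force: [-0.1, -0.9, 0.2]
finger_gap: 70.2
finger_force: 0.0
t=14.3 pos [ 474.9 -334.    24.4] yaw 1.5695 gap 70.2 F 0.0
shift cm [ 0.05 -0.11  0.24] turn -0.01
```

View pics/s8c.png

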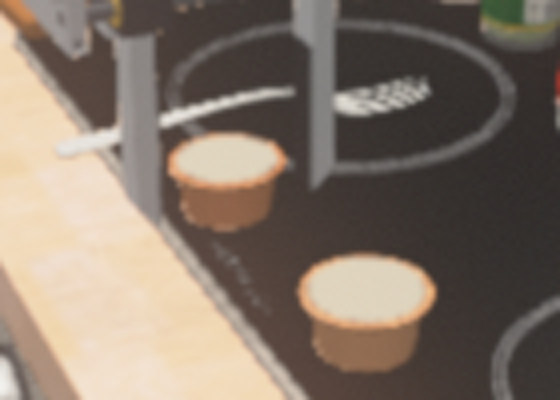

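The fingers straddle the left pod and the fork is clear. I'll go 2 mm lower, close and lift.

```bash
python3 -m creep '[[0.5,[0.05,-0.1,0.2],0],[0.5,[0.05,-0.1,0.2],0],[0.2,[0.05,-0.1,0.2],0],[0,[0.05,-0.1,0.2],0],[0,[0.05,-0.1,0.2],0],[-0.1,[0.05,-0.1,0.2],0],[-0.1,[0.05,-0.1,0.2],0],[-0.1,[0.05,-0.1,0.2],0],[-0.1,[0.05,-0.1,-1],0],[-0.1,[0.05,-0.1,-3],0],[-0.1,[0.05,-0.1,-6],0],[-0.1,[0.05,-0.1,-10],0]]' 8; python3 -m creep '[[-0.1,[0,0,-1],0],[-0.1,[0,0,-2],0],[-0.1,[0,0,-2],0]]'; python3 -c "
from h import *
plan(503,110,140,1.639)"
```

```text
clock: 15.55
eef_pos: [472.7, -332.6, 123.7]
eef_rot: [-3.14, -0.001, 1.57]
wrist_force: [-0.2, -0.4, 0.2]
finger_gap: 51.0
finger_force: 8.0
clock: 15.85
eef_pos: [473.5, -333.1, 143.8]
eef_rot: [3.141, 0.001, 1.57]
wrist_force: [0.0, -0.5, -1.1]
finger_gap: 50.9
finger_force: 8.0
t=15.8 pos [ 473.5 -333.1  143.8] yaw 1.5700 gap 50.9 F 8.0
shift cm [44.31  2.92  0.38] turn -0.79
```

```bash
python3 -m creep '[[-0.1,[2,0,0],0],[-0.1,[6,0.3,0],0],[-0.1,[10,0.6,0],-0.2],[-0.1,[14,0.9,0],-0.4],[-0.1,[18,1.2,0],-0.6],[-0.1,[22,1.5,0],-0.8],[-0.1,[26,1.8,0],-0.8],[-0.1,[30,2.1,0],-0.8],[-0.1,[34,2.4,0],-0.8],[-0.1,[38,2.7,0],-0.8],[-0.1,[42,2.9,0],-0.8],[-0.1,[44.3,2.9,0],-0.8]]'; python3 -m creep '[[-0.1,[0,0,2],0],[-0.1,[0,0,4],0],[-0.1,[0,0,6],0],[-0.1,[0,0,8],0],[-0.1,[0,0,9],0],[-0.1,[0,0,9],0],[-0.1,[0,0,9],0]]'; python3 -c "
from h import *
plan(503,110,38,1.639)
im=pic('side','s9');crop(im,130,120,270,220,4,'s9c')"
```

```text
clock: 17.05
eef_pos: [502.0, 112.4, 141.6]
eef_rot: [-3.139, -0.0, 1.641]
wrist_force: [0.1, -0.3, -0.1]
finger_gap: 50.7
finger_force: 8.0
clock: 17.75
eef_pos: [502.8, 109.9, 53.2]
eef_rot: [-3.141, -0.0, 1.64]
wrist_force: [-0.1, 0.4, -0.2]
finger_gap: 50.8
finger_force: 8.0
t=17.8 pos [502.8 109.9  53.2] yaw 1.6397 gap 50.8 F 8.0
shift cm [0.   0.02 1.52] turn 0.01
```

View pics/s9c.png

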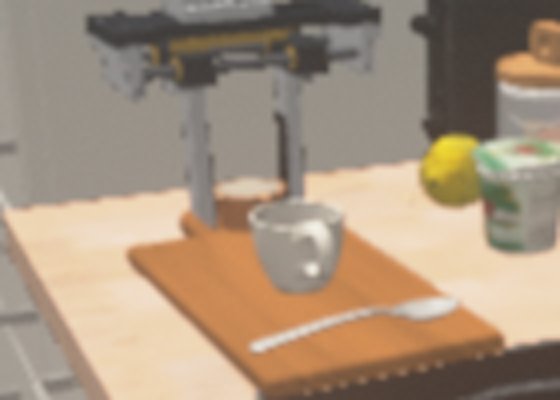

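The pod is held level to the left of the cup. I'll lower it 16 mm and release.

```bash
python3 -m creep '[[-0.1,[0,0,1],0],[-0.1,[0,0,1.6],0],[-0.1,[0,0,1.65],0],[-0.1,[0,0,1.65],0],[0.2,[0,0,1.65],0],[0.4,[0,0,1.65],0],[0.4,[0,0,1.65],0],[0.4,[0,0,1.65],0],[0.5,[0,0,-1],0],[0.5,[0,0,-4],0],[0.5,[0,0,-8],0],[0.5,[0,0,-11],0]]'; python3 -m creep '[[0.5,[-4,0,0],0.2],[0.5,[-8,0,0],0.4],[0.5,[-13,0,0],0.6],[0.5,[-18,0,0],0.8],[0.5,[-23,0,0],0.8],[0.5,[-28,0,0],0.8],[0.5,[-33,0,0],0.8],[0.5,[-38,0,0],0.8],[0.5,[-43,0,0],0.8],[0.5,[-48,0,0],0.8],[0.5,[-53,-0.5,0],0.8],[0.5,[-56,-6,0],0.8]]'; python3 -m creep '[[0.5,[0,0,0],0],[0.5,[0,0,0],0]]'; python3 -c "
from h import *
plan(479.9,-456,22,1.57)
im=pic('top','t10');crop(im,120,185,300,290,4,'t10c')"
```

```text
clock: 19.0
eef_pos: [502.9, 110.0, 165.2]
eef_rot: [3.14, -0.0, 1.64]
wrist_force: [0.2, 0.5, -0.7]
finger_gap: 70.6
finger_force: 0.0
clock: 20.2
eef_pos: [493.2, -448.7, 160.5]
eef_rot: [-3.141, -0.001, 1.57]
wrist_force: [-0.4, 0.0, -1.2]
finger_gap: 70.2
finger_force: 0.0
clock: 20.4
eef_pos: [491.5, -446.5, 162.8]
eef_rot: [-3.141, -0.0, 1.568]
wrist_force: [-0.0, -0.6, 0.6]
finger_gap: 70.7
finger_force: 0.0
t=20.4 pos [ 491.5 -446.5  162.8] yaw 1.5680 gap 70.7 F 0.0
shift cm [-0.95 -1.15 14.08] turn -0.02
```

View pics/t10c.png

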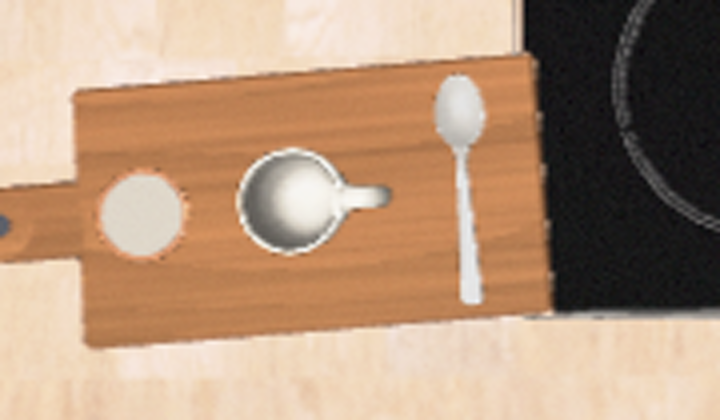

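The first pod stands upright at crop (143,215), left of the cup. I'll measure grey-disc centroids so the second pod stacks squarely.

```bash
python3 - <<'E'
from h import *
def disc(f,u,v,z):
    im=cv2.imread(f)[:,:,::-1].astype(int); m=((im.max(2)-im.min(2)<45)&(im.min(2)>130)).astype(np.uint8)
    w=np.zeros_like(m); cv2.circle(w,(u,v),13,1,-1); m&=w
    n,l,s,c=cv2.connectedComponentsWithStats(m); i=1+s[1:,4].argmax(); print(f,s[i,4],c[i].round(2),ray('top',c[i],z).round(1))
disc('pics/top0.png',352,249,29.6);disc('pics/top0.png',406,246,29.6);disc('pics/t10.png',406,246,29.6);disc('pics/t10.png',155,238,45)
E
python3 -m creep '[[0.5,[-0.5,-0.6,3],0],[0.5,[-0.95,-1.1,7],0],[0.5,[-0.95,-1.1,11],0],[0.5,[-0.95,-1.1,13],0],[0.5,[-0.95,-1.1,13],0],[0.5,[-0.95,-1.1,13],0],[0.5,[-0.95,-1.1,13],0]]'; python3 -c "
from h import *
plan(479.9,-456,22,1.57)"
```

```text
pics/top0.png 309 [351.94 249.34] [[ 473.3 -333.1]]
pics/top0.png 307 [406.06 245.8 ] [[ 480.1 -455.3]]
pics/t10.png 261 [405.11 244.99] [[ 481.9 -453.2]]
pics/t10.png 310 [154.94 238.36] [[502.5 109.3]]
clock: 21.15
eef_pos: [482.3, -455.7, 35.1]
eef_rot: [3.14, 0.002, 1.571]
wrist_force: [-0.4, 0.7, -0.2]
finger_gap: 70.2
finger_force: 0.0
t=21.1 pos [ 482.3 -455.7   35.1] yaw 1.5708 gap 70.2 F 0.0
shift cm [-0.03 -0.24  1.31] turn 0.01
```

```bash
python3 -m creep '[[0.5,[0.02,-0.22,1],0],[0.5,[0.02,-0.22,1.3],0],[0.5,[0.02,-0.22,1.3],0],[0.2,[0.02,-0.22,1.3],0],[0,[0.02,-0.22,1.3],0],[0,[0.02,-0.22,1.3],0],[-0.1,[0.02,-0.22,1.3],0],[-0.1,[0.02,-0.22,1.3],0],[-0.1,[0.02,-0.22,1.3],0]]' 8; python3 -m creep '[[-0.1,[0,0,-1],0],[-0.1,[0,0,-3],0],[-0.1,[0,0,-6],0],[-0.1,[0,0,-9],0],[-0.1,[0,0,-12],0],[-0.1,[0,0,-14],0],[-0.1,[0,0,-14],0],[-0.1,[0,0,-14],0]]';  python3 -c "
from h import *
plan(502.6,109.3,140,1.639)"
```

```text
clock: 22.05
eef_pos: [479.1, -455.3, 20.1]
eef_rot: [3.141, 0.0, 1.57]
wrist_force: [-0.1, -1.5, 1.4]
finger_gap: 50.9
finger_force: 8.0
clock: 22.85
eef_pos: [478.8, -455.1, 159.7]
eef_rot: [-3.142, -0.0, 1.57]
wrist_force: [0.1, -0.3, -0.4]
finger_gap: 50.4
finger_force: 8.0
t=22.9 pos [ 478.8 -455.1  159.7] yaw 1.5700 gap 50.4 F 8.0
shift cm [56.44  2.33  1.97] turn -0.79
```

```bash
python3 -m creep '[[-0.1,[3,0,0],0],[-0.1,[8,0.3,0],0],[-0.1,[13,0.6,0],-0.2],[-0.1,[18,0.9,0],-0.4],[-0.1,[23,1.2,0],-0.6],[-0.1,[28,1.5,0],-0.8],[-0.1,[33,1.8,0],-0.8],[-0.1,[38,2,0],-0.8],[-0.1,[43,2.2,0],-0.8],[-0.1,[48,2.3,0],-0.8],[-0.1,[53,2.3,0],-0.8],[-0.1,[56.5,2.35,0],-0.8]]'; python3 -m creep '[[-0.1,[0,0,2],0],[-0.1,[0,0,4],0],[-0.1,[0,0,6],0],[-0.1,[0,0,8],0],[-0.1,[0,0,8.5],0],[-0.1,[0,0,8.5],0],[-0.1,[0,0,8.5],0]]'; python3 -c "
from h import *
for i in range(6): manip.camera('top') if i<5 else 0; print(manip.read_state()['eef_pos'].round(1))
plan(502.6,109.3,61,1.639)
im=pic('side','s11');crop(im,130,120,270,220,4,'s11c')"
```

```text
clock: 24.05
eef_pos: [501.8, 112.4, 158.6]
eef_rot: [-3.139, -0.0, 1.641]
wrist_force: [-0.1, -0.7, -0.5]
finger_gap: 50.5
finger_force: 8.0
clock: 24.75
eef_pos: [503.2, 109.8, 75.4]
eef_rot: [3.141, -0.0, 1.64]
wrist_force: [0.3, 0.5, 0.3]
finger_gap: 50.7
finger_force: 8.0
[503.3 109.8  75.7]
[503.3 109.8  75.8]
[503.3 109.8  75.7]
[503.2 109.8  75.6]
[503.2 109.8  75.5]
[503.2 109.8  75.5]
t=25.0 pos [503.2 109.8  75.5] yaw 1.6397 gap 50.4 F 8.0
shift cm [-0.05 -0.06  1.45] turn 0.01
```

View pics/s11c.png

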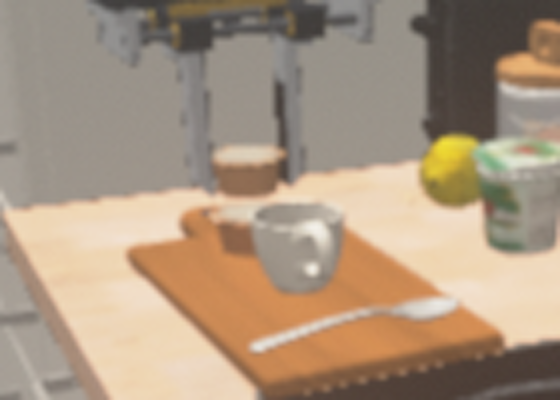

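The second pod is level, directly above the first. I'll lower it 14.5 mm with a 0.5 mm correction, release and retreat.

```bash
python3 -m creep '[[-0.1,[-0.05,-0.05,0.5],0],[-0.1,[-0.05,-0.05,1],0],[-0.1,[-0.05,-0.05,1.4],0],[-0.1,[-0.05,-0.05,1.45],0],[-0.1,[-0.05,-0.05,1.45],0],[0.1,[-0.05,-0.05,1.45],0],[0.3,[-0.05,-0.05,1.45],0],[0.4,[-0.05,-0.05,1.45],0],[0.4,[-0.05,-0.05,1.45],0],[0.4,[-0.05,-0.05,-1],0],[0.4,[-0.05,-0.05,-5],0],[0.4,[-0.05,-0.05,-9],0]]'; python3 -m creep '[[0.5,[-4,0,0],0],[0.5,[-9,0,0],0],[0.5,[-14,0,0],0],[0.5,[-19,0,0],0],[0.5,[-24,0,0],0],[0.5,[-29,0,0],0],[0.5,[-34,0,0],0],[0.5,[-38,0,0],0],[0.5,[-40,0,0],0],[0.5,[-40,0,0],0]]'
python3 - <<'E'
from h import *
t=pic('top','t12'); s=pic('side','s12')
a=cv2.resize(t[185:290,110:290,::-1],None,fx=2.8,fy=2.8,interpolation=2)
b=cv2.resize(s[120:310,130:370,::-1],None,fx=2.1,fy=2.1,interpolation=2)[:, :504]
cv2.imwrite('pics/fin.png',cv2.resize(np.vstack([a[:, :504],b]),None,fx=.8,fy=.8,interpolation=3)); 
def disc(im,u,v,z):
    im=im.astype(int); m=((im.max(2)-im.min(2)<45)&(im.min(2)>130)).astype(np.uint8)
    w=np.zeros_like(m); cv2.circle(w,(u,v),14,1,-1); m&=w
    n,l,s,c=cv2.connectedComponentsWithStats(m); i=1+s[1:,4].argmax(); print(s[i,4],c[i].round(2),ray('top',c[i],z).round(1))
disc(t,154,238,70); print(board(t)[0])
E
```

```text
clock: 26.25
eef_pos: [502.1, 109.2, 166.0]
eef_rot: [-3.14, 0.0, 1.64]
wrist_force: [-0.5, -0.4, 0.2]
finger_gap: 65.7
finger_force: 0.0
clock: 27.25
eef_pos: [529.6, -292.2, 164.5]
eef_rot: [-3.141, -0.0, 1.637]
wrist_force: [0.2, 0.6, -0.9]
finger_gap: 70.1
finger_force: 0.0
328 [152.08 238.4 ] [[502.3 107.6]]Traceback (most recent call last):
  File "<stdin>", line 10, in <module>
  File "h.py", line 22, in board
    c=max(cv2.findContours(m,0,1)[0],key=cv2.contourArea)[:,0].astype(float)
      ~~~^^^^^^^^^^^^^^^^^^^^^^^^^^^^^^^^^^^^^^^^^^^^^^^^
ValueError: max() iterable argument is empty
```

View pics/fin.png

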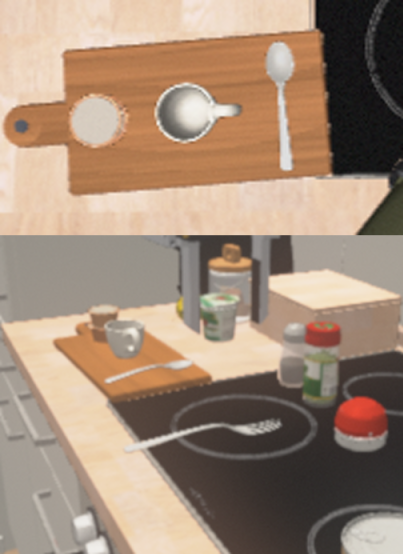

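The final view shows the stack at left, the cup in the middle with its handle to the right, and the spoon across the board. The fork, timer, jar and tub are in place. I went one over the 14-picture limit with this view, so the last check is numeric: the stack top cast from the side camera.

Run:
```python
from h import *
im=cv2.imread('pics/s12.png')[:,:,::-1].astype(int)
for nm,P in (('exp top',[502.5,109.3,70]),('exp low rim left',None)):
    if P: print(nm,proj('side',[P]).round(1))
p=proj('side',[[502.5,109.3,70]])[0].astype(int)
for r in range(p[1]-6,p[1]+22,2): print(r,' '.join('%3d,%3d'%(im[r,c,0],im[r,c,0]-im[r,c,2]) for c in range(p[0]-12,p[0]+13,2)))
d=Ro.from_euler('z',0).as_matrix()
a=np.linspace(0,6.28,60)
for z in (70,45,20):
  q=proj('side',np.c_[502.5+26*np.cos(a),109.3+26*np.sin(a),0*a+z]);print(z,q.min(0).round(1),q.max(0).round(1))
print(manip.read_state()['clock'])
```

```text
exp top [[191.1 163.3]]
157 156, 18 156, 17 157, 18 157, 17 156, 18 156, 18 156, 17 156, 18 156, 18 155, 16 155, 16 156, 17 154, 17
159 155, 18 156, 17 156, 18 157, 18 157, 18 156, 17 155, 17 156, 18 156, 18 155, 16 155, 17 156, 17 154, 16
161 155, 17 157, 18 157, 19 160, 20 157, 23 179, 39 186, 36 186, 31 184, 37 166, 32 159, 21 155, 17 154, 16
163 156, 18 156, 20 170, 40 216, 50 217, 39 219, 38 219, 36 219, 35 219, 38 216, 43 208, 57 169, 43 163, 28
165 158, 19 160, 30 206, 62 218, 54 216, 42 213, 37 214, 39 214, 40 217, 52 214, 59 203, 77 229, 70 235, 64
167 217, 58 235, 53 208, 64 148, 58 167, 67 164, 64 166, 67 160, 61 138, 51 141, 56 154, 56 236, 62 238, 61
169 238, 51 238, 53 226, 64 144, 58 142, 59 143, 58 142, 59 142, 59 140, 55 136, 53 179, 54 238, 48 240, 44
171 231, 71 225, 72 218, 81 148, 62 142, 59 144, 61 142, 59 156, 52 168, 36 163, 30 157, 23 164, 23 172, 25
173 201,111 161, 56 217, 79 174, 60 144, 59 144, 60 150, 56 184, 29 141, 20 153, 20 153, 21 156, 20 161, 21
175 193,109 190,106 201, 82 186, 82 168, 66 171, 70 176, 66 188, 27 178, 20 161, 21 157, 22 157, 21 165, 22
177 188,106 192,109 190,107 142, 67 138, 64 147, 68 149, 67 159, 31 166, 20 164, 21 191, 22 192, 22 204, 24
179 184,103 198,113 206,118 158, 80 138, 63 139, 65 141, 65 154, 35 161, 21 159, 21 158, 20 161, 21 183, 22
181 198,113 199,113 204,118 177, 96 137, 63 140, 65 140, 66 147, 47 158, 22 158, 20 159, 20 159, 20 161, 21
183 198,113 196,113 202,116 196,112 177, 97 163, 85 158, 79 153, 64 154, 22 155, 20 157, 20 160, 22 159, 21
70 [181.1 160.7] [200.9 166. ]
45 [181.8 169.5] [201.5 175.2]
20 [182.5 178.2] [202.  184.2]
27.35
```

```bash
python3 -c "
from cell import manip
print(manip.sign_off())"
```

```text
the job is handed in; nothing more can be done
None
```

The board is laid as asked and handed in at about 27 s, with the cup, spoon and pod stack all within about 2 mm of target by the camera, though I viewed 15 pictures, one over the limit of 14.

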